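Hold a flask down on a touch-start vortex mixer

ROBOT

A 7-joint arm with a two-finger parallel gripper is mounted at the origin on the work surface. World frame = base frame: x ahead of the robot, y to its left, z up, the work surface at z = 0. Lengths are in m, angles in rad, forces in N, time in s.
With the tool pointing down it reaches from about 0.425 to 0.95 m from the base axis. Payload 16.7 kg.
Tool frame: the origin (TCP) lies between the finger pads, 19 mm behind the fingertips; this is the grasp point; z points along the fingers, y is the line along which they close (so a half turn about z gives the same grasp; the last joint's range is limited). The gripper opens to 94 mm and grips with 3 to 60 N. Pads are 16 mm wide; open, the fingers measure 119 mm over their backs; the gripper's body (75 mm by 177 mm) begins 78 mm behind the grasp point.
Start: joints at [-1.282, 0.426, 0.074, 1.606, -0.034, 1.111, -0.067], TCP at [0.287, 0.611, 0.224] pointing down, gripper open.
Joint ranges: [-2.85, 2.85], [-0.5, 2.14], [-1.23, 1.37], [0.21, 2.46], [-1.02, 4.16], [0.16, 2.05], [-2.73, 2.73]. Speed limits (rad/s): [1.89, 1.89, 2.39, 2.39, 3.01, 3.01, 3.01].

INTERFACE

Orientations are given as a unit quaternion [x, y, z, w].
In Python, from plant import arm, viewer gives the robot as it stands. The module is installed in compiled form; this text tells all that it offers.
- The arm moves only by the tool servo_tool, never from a script. Its argument "deltas" is a list of rows, each a list of 7 numbers: the turn, a rotation vector about the world's x, y, z scaled (see below), then the shift along the world's x, y, z scaled (see below), then the closure, from 0 (fully open) to 1 (shut). In form: [[rx, ry, rz, tx, ty, tz, gripper], ...]. A call has 1 to 20 rows; each row is the pose to reach, as a shift and turn from the pose commanded when the call began, turning the shorter way round; what a row does not reach only later rows make up. The controller multiplies each number of a shift by 25 cm and each number of a turn by 180 degrees. A row lasts 1/10 s, in which the tool goes at most 50 mm and 8.59 degrees, less where a joint would pass 70% of its speed; a pose out of reach is approached as far as the arm can. A call with a number of a shift or a turn outside -1 to 1 is refused whole. A call with a gripper value outside its range is refused whole. The fingers move at their own pace and stop on an object; the grip force is fixed at half the most. Time passes only in rows, so rows that repeat a pose let the fingers close. It gives the time, the measured TCP pose, the force, the opening and the grip force at its end, in the units of the state.
- arm.sense(): the state, without advancing time (a new reading comes with each control period).
- viewer.snapshot(name): name is "scene" or "top" or "wrist"; returns a dict with "frame" (400x640x3 uint8, red, green, blue), "K" (3x3 intrinsics, pixels), "view" (4x4, takes a point from world to camera coordinates). Camera axes: x right, y up, looking along -z (the intrinsics and any distortion apply to the point x, -y, -z); pixel columns grow to the right and rows downward; lengths in m; the calibration is good to about 2 mm. A picture is of the moment at which its call begins. There is no depth.
- arm.close_job(): hands the job in; it is judged then, once.
The state is a dict: "t": time; "joints": joint angles; "joint_velocities": joint speeds; "joint_torque": joint torques, N m; "eef_pos": TCP position; "eef_rot": TCP orientation; "wrist_force": force on the tool from outside, world axes, zero at the start; "moment": the same for the moment, N m; "opening": finger opening in m; "grasp_force": force on a finger pad.
Only numpy, scipy, OpenCV 4.12 (cv2) and the standard library are available. Lean on these libraries where they do the work, as an engineer would, in place of code of your own. Each camera call takes 0.05 s, during which the arm holds its last target. There are 200 camera calls.

TASK

The polishing compound in the amber flask has settled: swing the vortex mixer's speed lever to the long yellow mark, and only then lift the amber flask from its cork ring, set its bulb upright in the mixer's black rubber ring and press it straight down until the sprung ring is at, or nearly at, the bottom of its travel, firmly but not hard, because it is glass. The mixer runs only while pressed, so finish with the gripper still holding the flask and keeping it pressed down. Leave the green flask, the white lens blocks and the wash bottle where they stand.

Things in the scene. Friction and masses are not known exactly. Their poses are not given: they have to be found in the camera images.
- mixer: white vortex mixer, fixed, 190 (x) x 130 (y) mm, turned up to 0.4 rad; origin at the centre of its underside, x from front to back, z up. Front half (x below -10 mm) is a low control deck, top 60 mm above the bench, with the speed lever and a scale of black ticks; the rear half is 105 mm high and carries the sprung ring cradle, centred at x = 43, y = 0 mm
- speed_lever (a joint): black speed lever with an upright red knob at its free end, on a vertical axis; rad, 0 to 1.8, growing clockwise seen from above. At 0.9 it points to the mixer's front (-x), at 0 it is 0.9 rad from there on the mixer's -y side. The long yellow mark is at 1.3; black ticks every 0.2 rad from 0.1 to 1.7. Light friction (1.2 N at the knob) keeps it where it is left
- lever_knob (a point): centre of the red knob: upright cylinder, 14 mm diameter, 24 mm high (12 mm above and below this point), 42 mm from the lever's axis; 81 mm above the bench. The lever arm runs right below the knob, 3 mm above the deck, and is 6 mm thick
- lever_hinge (a point): point on the lever's vertical axis, at the height of the knob's centre
- yellow_mark (a point): middle of the long yellow mark on the deck (12 x 4 mm), 55 mm from the lever's axis; the lever's end must point at it
- cradle (a joint): travel of the sprung ring cradle, m, 0 = up, growing as it is pressed straight down, stop at 0.010. It takes about 2.4 N to start it and 11.4 N (flask's weight included) to hold it at the stop; 900 N/m; the flask's own weight does not move it
- cradle_seat (a point): centre of the top face of the black rubber ring cradle on the mixer (ring 68 mm outside, 40 mm inside, 14 mm thick, on a 4 mm metal plate), 147 mm above the bench when up; moves down with it. A seated bulb rests on the ring's inner edge, its lowest point 9.7 mm below this point, its centre 16 mm above
- amber_flask: stoppered round-bottomed flask of amber glass, about 120 g: bulb 51 mm diameter, straight neck 22 mm diameter from 50 to 90 mm above the origin, white stopper 27 mm across from 98 to 106 mm (top). Origin at the lowest point of the bulb, z along the neck. It stands loosely in a cork ring
- amber_flask_bulb (a point): centre of the amber flask's bulb, 25.5 mm above its lowest point
- cork_a: cork ring under the amber flask, fixed: 80 mm outside, 34 mm inside, 25 mm high; origin at the centre of its underside. The flask's lowest point hangs 18.5 mm above the bench in it
- cork_b: identical cork ring under the green flask, fixed
- green_flask: flask like the amber one, of green glass, in its own cork ring; leave alone
- lens_block_a: white lens block with a black lens cell on top, 46 x 46 x 51 mm, loose; origin at the centre of its underside; leave alone
- lens_block_b: another such lens block; leave alone
- wash_bottle: white wash bottle with red cap and bent spout, 62 mm diameter, 180 mm high, loose; origin at the centre of its underside; leave alone
Things that resemble listed ones, but are neither listed nor needed, are in the scene too. Several things have the shape of the amber_flask; the one meant has the colours described above.

How it is judged:
On the way, in this order (a step that is already met when the one before it is completed fails the run):
1. the speed lever rests on the yellow mark, the ring cradle still up (value of joint speed_lever between 1.2 and 1.4 rad and value of joint cradle below 0.002 m), for 0.3 s.
2. the amber flask is held in the gripper, clear of its cork ring (contact force between the fingers and amber_flask above 1 N and contact force between amber_flask and cork_a below 0.1 N and z of amber_flask in the frame of cork_a above 0.035 m), for 0.2 s.
At the end, for the whole second after the job is handed in: lever within 0.1 rad of the mark; amber bulb seated in the ring cradle (within 4 mm of its axis, upright within 0.2 rad), pressing it down at least 7.5 of its 10 mm; gripper holding the flask (TCP within 90 mm of the bulb's centre), robot not touching the mixer (value of joint speed_lever between 1.2 and 1.4 rad and value of joint cradle above 0.0075 m and contact force between amber_flask and mixer above 6 N and contact force between the fingers and amber_flask above 2 N and distance between the grasp point and amber_flask_bulb below 0.09 m and contact force between each of the arm, the fingers and mixer below 0.5 N and horizontal distance between amber_flask_bulb and cradle_seat below 0.004 m and z of amber_flask_bulb in the frame of cradle_seat between 0.011 and 0.019 m and angle between amber_flask's own z axis and vertical below 0.2 rad and linear speed of amber_flask below 0.02 m/s); the arm keeps its last pose, push and grip.
It fails at once if the ring cradle pressed down while the lever is off the yellow mark (value of joint cradle above 0.003 m and (value of joint speed_lever below 1.15 rad or value of joint speed_lever above 1.45 rad)).
It fails at once if the glass flask pressed into the mixer with more than 40 N (contact force between amber_flask and mixer above 40 N).
It fails at once if a bystander shoved or tipped (distance of any of green_flask, lens_block_a, lens_block_b, wash_bottle from where it was at the start of the episode above 0.03 m or angle between any of green_flask, lens_block_a, lens_block_b, wash_bottle's own z axis and vertical above 0.4 rad).
It also fails if it takes over 64 s, if anything falls off the work surface, if the arm or the gripper's body presses on something with over 40 N, if the wrist force passes 120 N, or if a joint passes its speed limit or range.

## Working session

There is one attempt and no reset: what is moved stays moved. The work goes in short steps, Python scripts to look and compute and a tool call to move; the robot and the scene stay as the last step left them, time stands still between calls to the robot, and variables do not carry over. Pictures are saved under pics/ and viewed, at most 10 in all, crops included, and the job is handed in when it is done.

Besides the shell and the picture viewer there is one more tool, called after ">>>" as name([rows], argument=value, ...), one row to a line, values as JSON. servo_tool: Moves the arm, as the interface text tells. Its arguments: {"type":"object","properties":{"deltas":{"type":"array","items":{"type":"array","items":{"type":"number","minimum":-1,"maximum":1}}}},"required":["deltas"]}

```bash
mkdir -p pics
cat > h.py <<'E'
import numpy as np, cv2, pickle
from plant import arm, viewer
def snap(n, f):
    s=viewer.snapshot(n); pickle.dump(s,open(f'pics/{f}.pkl','wb'))
    cv2.imwrite(f'pics/{f}.png',s['frame'][:,:,::-1]); return s
def ray(s,px):
    K,V=np.array(s['K']),np.array(s['view']); d=np.linalg.inv(K)@[px[0],px[1],1]
    d=np.array([d[0],-d[1],-d[2]]); R,t=V[:3,:3],V[:3,3]
    return -R.T@t, R.T@d/np.linalg.norm(d)
def plane(s,px,z):
    o,d=ray(s,px); return o+d*(z-o[2])/d[2]
def tri(a,pa,b,pb):
    o1,d1=ray(a,pa);o2,d2=ray(b,pb)
    k=np.linalg.lstsq(np.c_[d1,-d2],o2-o1,rcond=None)[0]
    p,q=o1+d1*k[0],o2+d2*k[1]; return (p+q)/2,np.linalg.norm(p-q)
def proj(s,p):
    c=np.array(s['view'])@np.r_[p,1]; u=np.array(s['K'])@[c[0],-c[1],-c[2]]; return u[:2]/u[2]
E
python3 - <<'E'
from h import *
a=snap('scene','s0');b=snap('top','t0')
for s in (a,b): print(s['K'],ray(s,(320,200)), s.keys())
print(arm.sense())
E
```

```text
[[384.5924029    0.         314.5850269 ]
 [  0.         384.5924029  204.45319208]
 [  0.           0.           1.        ]] (array([ 1.0295951 , -0.29404889,  0.79231468]), array([-0.57249832,  0.22233253, -0.78918561])) dict_keys(['frame', 'K', 'view'])
[[379.30668175   0.         321.48533362]
 [  0.         379.30668175 192.76558025]
 [  0.           0.           1.        ]] (array([ 0.36292864, -0.11428598,  1.10084004]), array([ 0.1675021 ,  0.02338038, -0.98559444])) dict_keys(['frame', 'K', 'view'])
{'t': 0.1, 'joints': array([-1.28152468,  0.42663881,  0.07384488,  1.60653278, -0.03412455,
        1.11079858, -0.06711831]), 'joint_velocities': array([-0.00075147, -0.00217154,  0.0009793 , -0.00233569, -0.00044767,
        0.00054126, -0.00057085]), 'joint_torque': array([ 9.61994170e-03, -9.37480187e+01,  3.67661230e+00, -4.55036759e+01,
       -4.86979634e-02,  1.70344004e-02,  8.90400406e-05]), 'eef_pos': array([0.28661345, 0.61071977, 0.22367033]), 'eef_rot': array([ 2.17656111e-01,  9.76025361e-01, -5.51004059e-04, -9.68682595e-05]), 'wrist_force': array([-0.35880968,  0.55938194, -0.6791792 ]), 'moment': array([-0.0713008 ,  0.02394885,  0.05577494]), 'grasp_force': 0.0, 'opening': 0.09434688142461153}
```

View pics/s0.png

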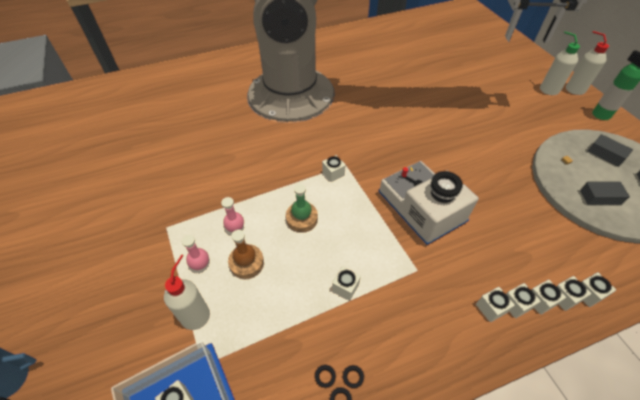

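View pics/t0.png

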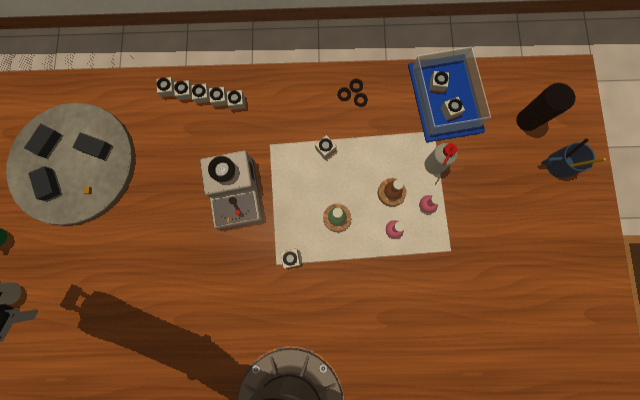

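Scene view: amber flask in its cork at (244,255), mixer with red knob at (406,171) and ring at (446,185). Top view: amber flask at (393,190), red knob at (238,212), ring at (222,170). What could be mistaken for the amber flask, in the scene view: green flask (301,207) and pink flasks (233,217) and (197,257). I choose the brown one in a cork at (244,255) and check it in a close crop.

Run:
```python
import cv2,numpy as np
a=cv2.imread('pics/s0.png');b=cv2.imread('pics/t0.png')
c=lambda i,x,y,w,h:cv2.resize(i[y:y+h,x:x+w],(400,300),interpolation=cv2.INTER_CUBIC)
cv2.imwrite('pics/c0.png',np.vstack([np.hstack([c(a,376,155,100,75),c(b,190,150,80,60)+0]),np.hstack([c(a,194,215,100,75),c(b,360,165,80,60)])]))
```

```text
(no output)
```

View pics/c0.png

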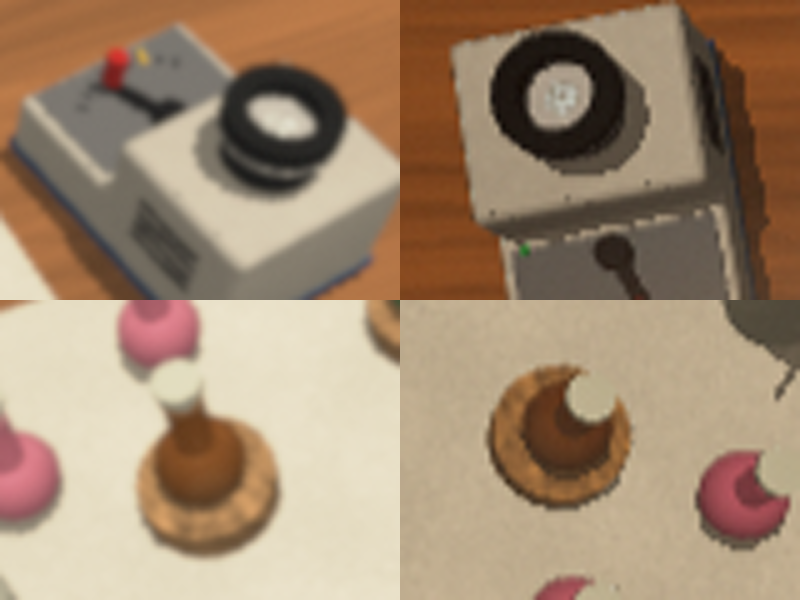

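```bash
cat > m.py <<'E'
from h import *
def blobs(s,f,roi):
    x,y,w,h=roi; im=s['frame'][y:y+h,x:x+w].astype(int); m=f(im[...,0],im[...,1],im[...,2]).astype(np.uint8)
    n,l,st,c=cv2.connectedComponentsWithStats(m)
    return [(int(st[i,4]),c[i]+[x,y],l==i) for i in sorted(range(1,n),key=lambda i:-st[i,4])][:3]
def ell(m,roi):
    c=max(cv2.findContours(m.astype(np.uint8),cv2.RETR_EXTERNAL,cv2.CHAIN_APPROX_NONE)[0],key=len)
    e=cv2.fitEllipse(cv2.convexHull(c)); return np.array(e[0])+roi[:2],e[1]
E
python3 - <<'E'
from m import *
a=pickle.load(open('pics/s0.pkl','rb'));b=pickle.load(open('pics/t0.pkl','rb'))
red=lambda r,g,b:(r>130)&(g<70)&(b<70)
yel=lambda r,g,b:(r>140)&(g>110)&(b<90)
dark=lambda r,g,b:(r<60)&(g<60)&(b<60)
wh=lambda r,g,b:(r>185)&(g>180)&(b>150)
R={}
for nm,s,roi in(('s',a,(395,160,30,25)),('t',b,(215,195,45,30))):
    for k,f in(('red',red),('yel',yel)):
        q=blobs(s,f,roi); print(nm,k,[(z[0],z[1].round(1)) for z in q]); R[nm+k]=q[0][1] if q else None
for k in('red','yel'):
    if R['s'+k] is not None and R['t'+k] is not None: print(k,tri(a,R['s'+k],b,R['t'+k]))
for nm,s,k,z in(('s',a,'red',.083),('t',b,'red',.09),('s',a,'yel',.06),('t',b,'yel',.06)):
    if R[nm+k] is not None: print(nm,k,plane(s,R[nm+k],z))
# ring top
for nm,s,roi in(('t',b,(205,153,35,34)),('s',a,(425,165,45,45))):
    q=blobs(s,dark,roi)[0]; c,ax=ell(q[2],roi); print('ring',nm,q[0],c,ax,plane(s,c,.147))
print('hinge t',[plane(b,(232.4,200.4),z) for z in(.069,.075)],'s',plane(a,(376+42.5,155+26),.072))
# cork
cork=lambda r,g,b:(r-b>45)
for nm,s,roi in(('t',b,(372,172,40,40)),('s',a,(224,240,45,40))):
    q=blobs(s,cork,roi)[0]; c,ax=ell(q[2],roi); print('cork',nm,q[0],c,ax,plane(s,c,.025),plane(s,c,.0125))
print('stopper',tri(a,(194+44,215+21),b,(360+38.2,165+18.8)), plane(b,(398.2,183.8),.1245))
# mixer top face corners, rear half z=.105 from top crop
for p in((452,45),(680,3),(707,182),(477,222)): print(plane(b,((p[0]-400)/5+190,p[1]/5+150),.105).round(4))
print(np.array(b['view']).round(3))
E
```

```text
s red [(16, array([405. , 169.6]))]
s yel [(32, array([397.9, 168.2])), (28, array([410.6, 163.1])), (7, array([423. , 160.6]))]
t red [(17, array([236.9, 211.6]))]
t yel [(6, array([227.7, 219.8]))]
red (array([0.50784178, 0.13407008, 0.08888752]), np.float64(0.0022022082786337066))
yel (array([0.48302548, 0.14904103, 0.06774329]), np.float64(0.033229846362098144))
s red [0.50329589 0.13648049 0.083     ]
t red [0.50812448 0.13485111 0.09      ]
s yel [0.47533771 0.13582834 0.06      ]
t yel [0.48994184 0.16740291 0.06      ]
ring t 387 [221.4528141  168.93706703] (24.952451705932617, 27.15778160095215) [0.6130269  0.16377522 0.147     ]
ring s 398 [445.87867355 184.1819191 ] (24.447587966918945, 30.15792465209961) [0.62125916 0.1593625  0.147     ]
hinge t [array([0.54273349, 0.15323406, 0.069     ]), array([0.54168795, 0.15167847, 0.075     ])] s [0.54050517 0.15547175 0.072     ]Traceback (most recent call last):
  File "<stdin>", line 22, in <module>
  File "m.py", line 8, in ell
    e=cv2.fitEllipse(cv2.convexHull(c)); return np.array(e[0])+roi[:2],e[1]
cv2.error: OpenCV(4.12.0) /io/opencv/modules/imgproc/src/shapedescr.cpp:361: error: (-201:Incorrect size of input array) There should be at least 5 points to fit the ellipse in function 'fitEllipseNoDirect'
```

Run:
```python
from m import *
a=pickle.load(open('pics/s0.pkl','rb'));b=pickle.load(open('pics/t0.pkl','rb'))
print('yel s',plane(a,(410.6,163.1),.06),plane(a,(411,169),.06))
cork=lambda r,g,b:(r>1.6*b)
for nm,s,roi in(('t',b,(372,172,40,40)),('s',a,(224,240,45,40))):
    q=blobs(s,cork,roi)[0]
    if q[0]<1500: c,ax=ell(q[2],roi); print('cork',nm,q[0],c,ax,plane(s,c,.025),plane(s,c,.0125))
    else: print(nm,q[0])
print('stopper',tri(a,(194+44,215+21),b,(360+38.2,165+18.8)), plane(b,(398.2,183.8),.1245))
for p in((452,45),(680,3),(707,182),(477,222)): print(plane(b,((p[0]-400)/5+190,p[1]/5+150),.105).round(4))
for n,p in(('green',(337,216)),('pink1',(428,204)),('pink2',(394,229)),('wash',(445,158)),('blkA',(326,147)),('blkB',(290,259))): print(n,plane(b,p,.03).round(3))
print(np.array(b['view']).round(3))
```

```text
yel s [0.47141389 0.17502935 0.06      ] [0.48995063 0.16572449 0.06      ]
cork t 550 [391.30013847 191.87991714] (27.85212516784668, 28.221616744995117) [ 0.56474862 -0.29429536  0.025     ] [ 0.56709353 -0.29638686  0.0125    ]
cork s 940 [245.20165253 259.98520279] (34.022640228271484, 36.41966247558594) [ 0.57125892 -0.29818497  0.025     ] [ 0.56379236 -0.29825235  0.0125    ]
stopper (array([ 0.56804888, -0.29741795,  0.12049765]), np.float64(0.00023787177437607012)) [ 0.56719158 -0.29678833  0.1245    ]
[0.6535 0.2349 0.105 ]
[0.6742 0.1098 0.105 ]
[0.5735 0.0934 0.105 ]
[0.5545 0.2173 0.105 ]
green [ 0.498 -0.136  0.03 ]
pink1 [ 0.526 -0.395  0.03 ]
pink2 [ 0.458 -0.295  0.03 ]
wash [ 0.66  -0.454  0.03 ]
blkA [ 0.703 -0.109  0.03 ]
blkB [ 0.38  -0.002  0.03 ]
[[-0.019 -1.    -0.023 -0.082]
 [ 0.982 -0.023  0.186 -0.564]
 [-0.186 -0.019  0.982 -1.016]
 [ 0.     0.     0.     1.   ]]
```

>>> servo_tool([
  [0,0,0.05,0.4,-0.44,0,0],
  [0,0,0.1,0.88,-0.96,0,0],
  [0,0,0.111,0.88,-0.96,0,0],
  [0,0,0.111,0.88,-0.96,0,0],
  [0,0,0.111,0.88,-0.96,0,0],
  [0,0,0.111,0.88,-0.96,0,0],
  [0,0,0.111,0.88,-0.96,0,0],
  [0,0,0.111,0.88,-0.96,0,0],
  [0,0,0.111,0.88,-0.96,0,0],
])

```text
t: 1.0
eef_pos: [0.5068, 0.3707, 0.224]
eef_rot: [0.046, 0.999, -0.0, -0.0]
wrist_force: [-0.4, -0.3, 0.9]
opening: 0.0939
grasp_force: 0.0
```

>>> servo_tool([
  [0,0,0,0,-0.2,0,0],
  [0,0,0,0,-0.4,0,0],
  [0,0,0,0,-0.6,0,0],
  [0,0,0,0,-0.8,0,0],
  [0,0,0,0,-0.94,0,0],
  [0,0,0,0,-0.94,0,0],
  [0,0,0,0,-0.94,0,0],
  [0,0,0,0,-0.94,0,0],
])

```text
t: 1.8
eef_pos: [0.5065, 0.1381, 0.2242]
eef_rot: [0.044, 0.999, 0.0, -0.0]
wrist_force: [-0.6, 0.2, -0.1]
opening: 0.0942
grasp_force: 0.0
```

Run:
```python
from m import *
s=snap('wrist','w0'); print(ray(s,(320,200)),arm.sense()['eef_pos'],arm.sense()['eef_rot'])
for n,p in(('hinge',(.5416,.1535,.069)),('knob',(.5078,.1345,.093)),('yel',(.49,.1665,.06)),('ring',(.6135,.164,.147))): print(n,proj(s,p))
```

```text
(array([0.42542689, 0.14562724, 0.38345495]), array([ 0.27865017, -0.00624768, -0.96037235])) [0.50652045 0.13797001 0.22414513] [ 4.36743817e-02  9.99045808e-01  9.65837631e-05 -1.12582102e-04]
hinge [332.39846261 223.96903673]
knob [309.22991654 198.78815757]
yel [341.73076785 168.30629789]
ring [356.88303735 340.50251664]
```

View pics/w0.png

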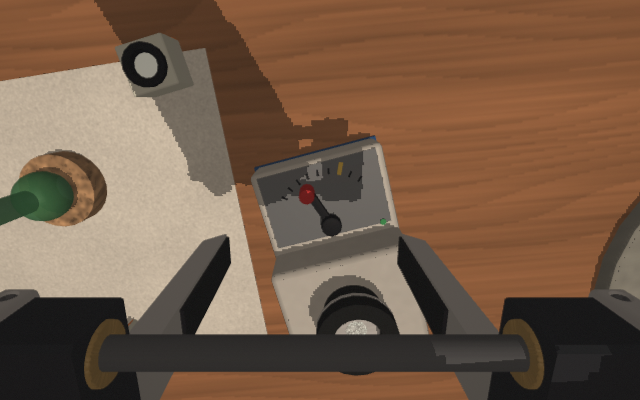

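Wrist view confirms the fit: knob (307,192), hub (331,225), yellow mark (340,169), ring (357,325). Descend and straddle the knob.

>>> servo_tool([
  [0,0,0,0,-0.01,-0.15,0],
  [0,0,0,0,-0.01,-0.3,0],
  [0,0,0,0,-0.01,-0.42,0],
  [0,0,0,0,-0.01,-0.516,0],
  [0,0,0,0,-0.01,-0.516,0],
  [0,0,0,0,-0.01,-0.516,0.72],
  [0,0,0,0,-0.01,-0.516,0.72],
  [0,0,0,0,-0.01,-0.516,0.72],
  [0,0,0,0,-0.01,-0.516,0.72],
  [0,0,0,0,-0.01,-0.516,0.72],
  [0,0,0,0,-0.01,-0.516,0.72],
])

```text
t: 2.95
eef_pos: [0.5069, 0.1335, 0.0956]
eef_rot: [0.045, 0.999, 0.0, 0.0]
wrist_force: [-0.5, -0.2, -0.4]
opening: 0.0491
grasp_force: 0.0
```

Run:
```python
from m import *
s=snap('wrist','w1');e=arm.sense();print(e['eef_pos'],e['opening'])
cv2.imwrite('pics/w1c.png',cv2.resize(s['frame'][100:360,160:480,::-1],(640,520)))
```

```text
[0.50683235 0.13352515 0.09547136] 0.04548480673959212
```

View pics/w1c.png

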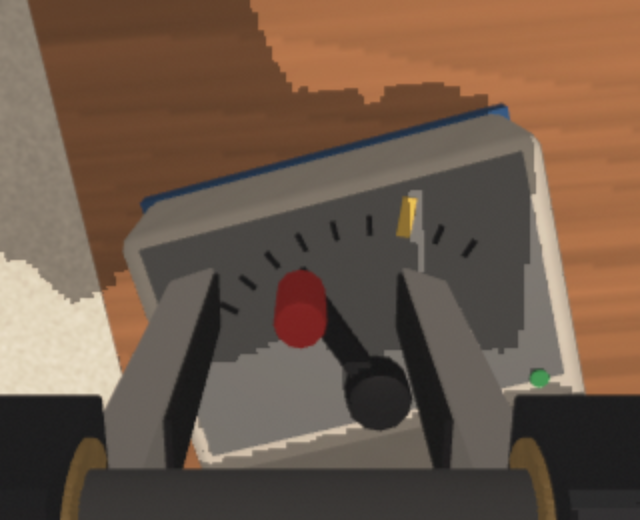

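The knob (crop (300,310)) is centred between the fingers and the yellow mark is at (407,215). Swing it along its arc, then close at the target to centre it.

>>> servo_tool([
  [0,0,0,0,0,0,0.74],
  [0,0,0,0,0,0,0.74],
  [0,0,0,0,0,0,0.74],
  [0,0,-0.01,-0.01,0.02,0,0.74],
  [0,0,-0.02,-0.02,0.04,0,0.74],
  [0,0,-0.025,-0.028,0.058,0,0.74],
  [0,0,-0.03,-0.028,0.08,0,0.74],
  [0,0,-0.04,-0.026,0.1,0,0.74],
  [0,0,-0.047,-0.024,0.12,0,0.74],
  [0,0,-0.047,-0.024,0.12,0,0.74],
  [0,0,-0.047,-0.024,0.12,0,1],
  [0,0,-0.047,-0.024,0.12,0,1],
  [0,0,-0.047,-0.024,0.12,0,1],
  [0,0,-0.047,-0.024,0.12,0,1],
  [0,0,-0.047,-0.024,0.12,0,1],
])

```text
t: 4.5
eef_pos: [0.5007, 0.1634, 0.0952]
eef_rot: [0.119, 0.993, -0.0, -0.0]
wrist_force: [-1.6, -1.8, -0.4]
opening: 0.0131
grasp_force: 30.0
```

>>> servo_tool([
  [0,0,0,0,0,0,0.5],
  [0,0,0,0,0,0,0.5],
  [0,0,0,0,0,0,0.5],
  [0,0,0,0,0,0,0.5],
  [0,0,0,0,0,0.1,0.3],
  [0,0,0,0,0,0.25,0],
  [0,0,0,0,0,0.4,0],
  [0,0,0,0,0,0.55,0],
  [0,0,0,0,0,0.55,0],
  [0,0,0,0,0,0.55,0],
])

```text
t: 5.5
eef_pos: [0.5011, 0.1637, 0.2334]
eef_rot: [0.119, 0.993, 0.001, 0.001]
wrist_force: [-0.0, -0.5, -0.6]
opening: 0.0898
grasp_force: 0.0
```

Run:
```python
from m import *
s=snap('wrist','w2');e=arm.sense();print(e['eef_pos'],e['eef_rot'],e['opening'])
cv2.imwrite('pics/w2c.png',cv2.resize(s['frame'][130:330,220:460,::-1],(720,600),interpolation=cv2.INTER_CUBIC))
```

```text
[0.50053746 0.16350243 0.23234222] [ 1.18555421e-01  9.92947432e-01 -4.04368062e-06 -9.29119770e-05] 0.0927768596839908
```

View pics/w2c.png

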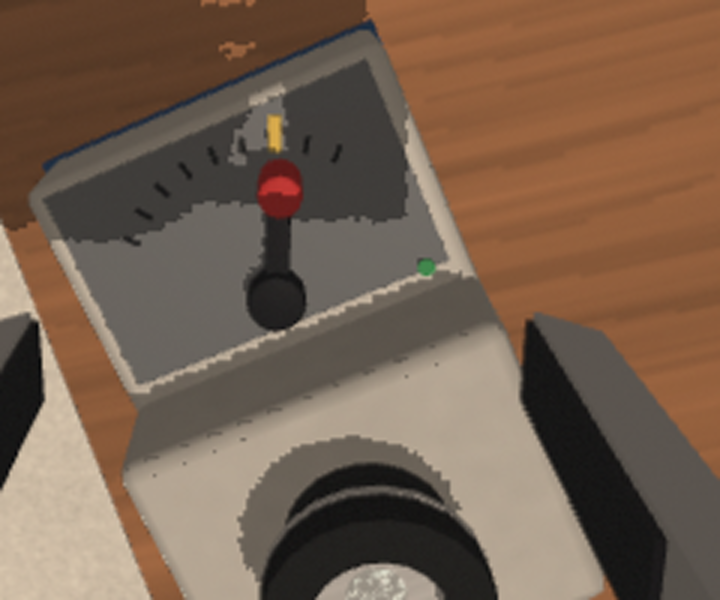

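Lever now runs from the hub (276,299) through the knob (280,188) to the mark (275,133) in the crop, so it is on the mark. Next, see the ring from above.

>>> servo_tool([
  [0,0,0,0.1,0,0.1,0],
  [0,0,0,0.25,0,0.22,0],
  [0,0,0,0.4,0,0.3,0],
  [0,0,0,0.4,0,0.3,0],
  [0,0,0,0.4,0,0.3,0],
  [0,0,0,0.4,0,0.3,0],
])

```text
t: 6.15
eef_pos: [0.5995, 0.1634, 0.306]
eef_rot: [0.119, 0.993, -0.001, -0.001]
wrist_force: [-0.7, 0.6, -0.1]
opening: 0.094
grasp_force: 0.0
```

Run:
```python
from m import *
s=snap('wrist','w3');e=arm.sense();print(e['eef_pos'],proj(s,(.6135,.164,.147)))
im=s['frame'][180:380,220:460]
cv2.imwrite('pics/w3c.png',cv2.resize(im[:,:,::-1],(720,600),interpolation=cv2.INTER_CUBIC))
# white plate hole inside ring
```

```text
[0.59952931 0.16348567 0.30641481] [317.59076514 203.07312093]
```

View pics/w3c.png

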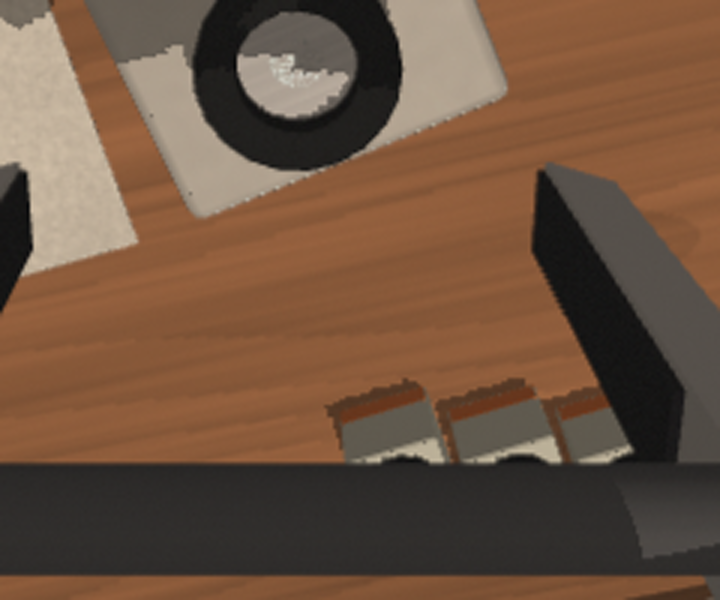

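```bash
cat > ring.py <<'E'
from m import *
from scipy.optimize import least_squares
def circ(P,r,c0):
    return least_squares(lambda c:np.hypot(*(P-c).T)-r,c0,loss='soft_l1',f_scale=.0007)
def edge(s,f,roi,z):
    q=blobs(s,f,roi)[0]
    c=max(cv2.findContours(q[2].astype(np.uint8),cv2.RETR_EXTERNAL,cv2.CHAIN_APPROX_NONE)[0],key=len)[:,0]+roi[:2]
    return np.array([plane(s,p,z)[:2] for p in c])
E
python3 - <<'E'
from ring import *
dark=lambda r,g,b:(r<45)&(g<45)&(b<45)
for f,roi in(('w3',(275,160,90,85)),('t0',(205,153,35,34))):
    s=pickle.load(open(f'pics/{f}.pkl','rb')); print(ray(s,(320,200))[0].round(3))
    P=edge(s,dark,roi,.147); c0=P.mean(0)
    d=P-c0; 
    for nm,m in(('all',d[:,0]>-9),('far',d[:,0]>.0)):
        r=circ(P[m],.034,c0); print(f,nm,m.sum(),r.x.round(4),np.std(r.fun).round(4))
E
```

```text
[0.521 0.183 0.465]
w3 all 193 [0.6134 0.1652] 0.0006
w3 far 96 [0.6126 0.1649] 0.0008
[ 0.363 -0.114  1.101]
t0 all 73 [0.6132 0.164 ] 0.0015
t0 far 36 [0.6117 0.1653] 0.0009
```

>>> servo_tool([
  [0,0,-0.02,-0.05,-0.18,0,0],
  [0,0,-0.04,-0.1,-0.36,0,0],
  [0,0,-0.06,-0.15,-0.55,0,0],
  [0,0,-0.08,-0.15,-0.75,0,0],
  [0,0,-0.08,-0.15,-0.95,0,0],
  [0,0,-0.08,-0.15,-0.95,0,0],
  [0,0,-0.08,-0.15,-0.95,0,0],
])

```text
t: 6.9
eef_pos: [0.5623, -0.0748, 0.3074]
eef_rot: [0.243, 0.97, 0.0, -0.0]
wrist_force: [0.6, 0.9, -0.1]
opening: 0.0937
grasp_force: 0.0
```

>>> servo_tool([
  [0,0,0,0,-0.2,0,0],
  [0,0,0,0,-0.4,0,0],
  [0,0,0,0,-0.6,0,0],
  [0,0,0,0,-0.8,0,0],
  [0,0,0,0,-0.88,0,0],
  [0,0,0,0,-0.88,0,0],
  [0,0,0,0,-0.88,0,0],
])

```text
t: 7.6
eef_pos: [0.5636, -0.2922, 0.3071]
eef_rot: [0.241, 0.97, 0.0, -0.001]
wrist_force: [0.2, 0.2, -0.2]
opening: 0.0941
grasp_force: 0.0
```

Run:
```python
from m import *
s=snap('wrist','w4');e=arm.sense();print(e['eef_pos'],e['eef_rot'],ray(s,(320,200))[0],[proj(s,(.5675,-.297,z)) for z in(.025,.1245)])
cv2.imwrite('pics/w4c.png',s['frame'][:,:,::-1])
```

```text
[ 0.56381813 -0.29166995  0.3072769 ] [ 2.40953075e-01  9.70536565e-01  4.89330739e-04 -3.90280537e-04] [ 0.49177613 -0.25390017  0.46644331] [array([311.60983225, 169.90444733]), array([311.04949724, 188.95001805])]
```

View pics/w4c.png

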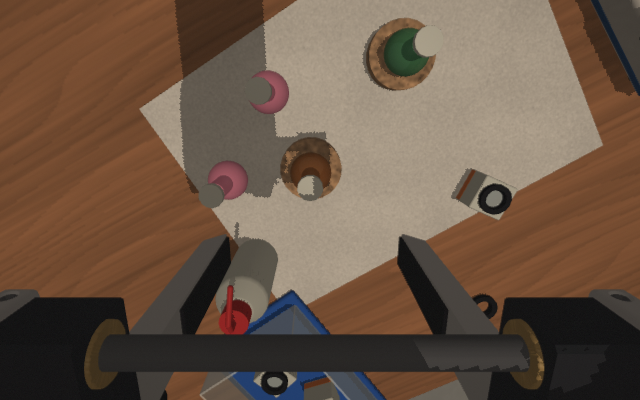

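Wrist view: amber flask in its cork at (311,168), stopper (309,187), as predicted. Pink flasks (228,180) and (268,92), the wash bottle (250,280) and the green flask (404,52) stand clear of the fingers. Descend and grasp the neck.

>>> servo_tool([
  [0,0,0,0.012,-0.018,-0.1,0],
  [0,0,0,0.012,-0.018,-0.25,0],
  [0,0,0,0.012,-0.018,-0.4,0],
  [0,0,0,0.012,-0.018,-0.55,0],
  [0,0,0,0.012,-0.018,-0.7,0],
  [0,0,0,0.012,-0.018,-0.8,0],
  [0,0,0,0.012,-0.018,-0.865,0],
  [0,0,0,0.012,-0.018,-0.865,0],
  [0,0,0,0.012,-0.018,-0.865,0],
  [0,0,0,0.012,-0.018,-0.865,0.5],
  [0,0,0,0.012,-0.018,-0.865,0.6],
  [0,0,0,0.012,-0.018,-0.865,0.7],
  [0,0,0,0.012,-0.018,-0.865,0.75],
  [0,0,0,0.012,-0.018,-0.865,0.8],
  [0,0,0,0.012,-0.018,-0.865,1],
  [0,0,0,0.012,-0.018,-0.865,1],
  [0,0,0,0.012,-0.018,-0.865,1],
  [0,0,0,0.012,-0.018,-0.865,1],
  [0,0,0,0.012,-0.018,-0.865,1],
  [0,0,0,0.012,-0.018,-0.865,1],
])

```text
t: 9.65
eef_pos: [0.5663, -0.2985, 0.0915]
eef_rot: [0.242, 0.97, -0.0, -0.0]
wrist_force: [0.1, 0.8, 0.4]
opening: 0.0258
grasp_force: 30.0
```

>>> servo_tool([
  [0,0,0,0,0,0.04,1],
  [0,0,0,0,0,0.1,1],
  [0,0,0,0,0,0.2,1],
  [0,0,0,0,0,0.3,1],
  [0,0,0,0,0,0.42,1],
  [0,0,0,0,0,0.54,1],
  [0,0,0,0,0,0.66,1],
  [0,0,0,0,0,0.72,1],
  [0,0,0,0,0,0.72,1],
  [0,0,0,0,0,0.72,1],
  [0,0,0,0,0,0.72,1],
  [0,0,0,0,0,0.72,1],
])

```text
t: 10.85
eef_pos: [0.5658, -0.2982, 0.2702]
eef_rot: [0.242, 0.97, -0.0, -0.001]
wrist_force: [0.0, -0.0, -0.6]
opening: 0.0262
grasp_force: 30.0
```

>>> servo_tool([
  [0,0,0,0.02,0.1,0,1],
  [0,0,0,0.04,0.2,0,1],
  [0,0,0,0.06,0.32,0,1],
  [0,0,0,0.08,0.44,0,1],
  [0,0,0,0.1,0.56,0,1],
  [0,0,0,0.1,0.68,0,1],
  [0,0,0,0.1,0.8,0,1],
  [0,0,0,0.1,0.88,0,1],
  [0,0,0,0.1,0.92,0,1],
  [0,0,0,0.1,0.92,0,1],
  [0,0,0,0.1,0.92,0,1],
  [0,0,0,0.1,0.92,0,1],
])

```text
t: 12.05
eef_pos: [0.5912, -0.07, 0.2714]
eef_rot: [0.243, 0.97, -0.0, -0.0]
wrist_force: [0.1, 0.3, -1.5]
opening: 0.0255
grasp_force: 30.0
```

>>> servo_tool([
  [0,0,0,0.02,0.1,0,1],
  [0,0,0,0.04,0.2,0,1],
  [0,0,0,0.06,0.32,0,1],
  [0,0,0,0.08,0.44,0,1],
  [0,0,0,0.088,0.56,0,1],
  [0,0,0,0.088,0.68,0,1],
  [0,0,0,0.088,0.8,0,1],
  [0,0,0,0.088,0.88,0,1],
  [0,0,0,0.088,0.93,0,1],
  [0,0,0,0.088,0.93,0,1],
  [0,0,0,0.088,0.93,0,1],
  [0,0,0,0.088,0.93,0,1],
])

```text
t: 13.25
eef_pos: [0.6135, 0.1622, 0.2716]
eef_rot: [0.243, 0.97, -0.0, 0.0]
wrist_force: [0.2, -0.4, -0.6]
opening: 0.0261
grasp_force: 30.0
```

Run:
```python
from m import *
a=snap('scene','s5');b=snap('top','t5');e=arm.sense();print(e['eef_pos'],e['eef_rot'],e['opening'],e['grasp_force'],e['wrist_force'])
p=e['eef_pos']
print(proj(a,p),proj(a,(.613,.165,.147)),proj(b,p))
x,y=proj(a,p-[0,0,.02]).astype(int)
c=lambda i,x,y:cv2.resize(i[max(y,0):max(y,0)+110,x:x+150,::-1],(750,550),interpolation=cv2.INTER_CUBIC)
cv2.imwrite('pics/s5c.png',c(a['frame'],x-75,y-55))
```

```text
[0.61347059 0.16267572 0.2716737 ] [ 2.42918024e-01  9.70046813e-01 -6.32925284e-05  9.82744180e-05] 0.02606907577400863 29.99989539384842 [ 0.93084331  0.11687295 -0.63025133]
[461.78207512 139.22437405] [446.02565281 180.79076675] [206.54407701 155.23057984]
```

View pics/s5c.png

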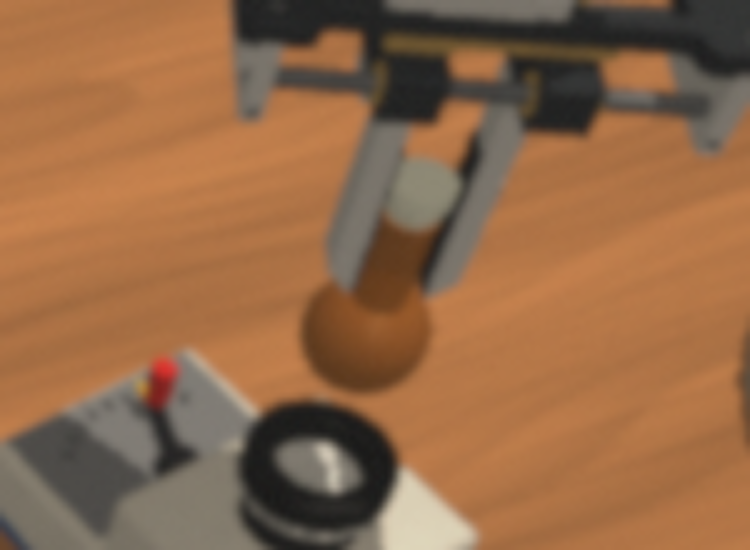

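The flask hangs roughly upright, held at its stopper; bulb at crop (367,330), lever still on the mark. Measure the bulb's lateral offset from the TCP.

Run:
```python
from ring import *
a=pickle.load(open('pics/s5.pkl','rb'));p=np.array([.61347,.16268,.27167])
x,y=proj(a,p-[0,0,.02]).astype(int)
px=np.array([367,330])/5+[x-75,max(y-55,0)]
st=np.array([425,195])/5+[x-75,max(y-55,0)]
am=lambda r,g,b:(r>1.9*b)
print('bulb px',px,'world@.225',plane(a,px,.225),'pred',proj(a,(.6135,.1627,.225)))
print('stopper',plane(a,st,.303),st,proj(a,(.6135,.1627,.303)))
# ring in scene for the same camera
rc=np.array([319,458])/5+[x-75,max(y-55,0)]
print('ring',rc,plane(a,rc,.147),'pred',proj(a,(.613,.165,.147)))
```

```text
bulb px [456.4 157. ] world@.225 [0.61636508 0.16386327 0.225     ] pred [455.11188212 156.20720965]
stopper [0.62174594 0.1599598  0.303     ] [468. 130.] [466.67848553 126.85463333]
ring [446.8 182.6] [0.6181018  0.16370971 0.147     ] pred [446.02565281 180.79076675]
```

>>> servo_tool([
  [0,0,0,0,0.004,-0.06,1],
  [0,0,0,0,0.004,-0.12,1],
  [0,0,0,0,0.004,-0.18,1],
  [0,0,0,0,0.004,-0.22,1],
  [0,0,0,0,0.004,-0.236,1],
  [0,0,0,0,0.004,-0.236,1],
  [0,0,0,0,0.004,-0.236,1],
  [0,0,0,0,0.004,-0.236,1],
])

```text
t: 14.15
eef_pos: [0.6135, 0.165, 0.213]
eef_rot: [0.242, 0.97, 0.0, 0.0]
wrist_force: [0.2, -0.5, -1.5]
opening: 0.0257
grasp_force: 30.0
```

>>> servo_tool([
  [0,0,0,0,0,-0.003,1],
  [0,0,0,0,0,-0.006,1],
  [0,0,0,0,0,-0.009,1],
  [0,0,0,0,0,-0.012,1],
  [0,0,0,0,0,-0.012,1],
  [0,0,0,0,0,-0.012,1],
  [0,0,0,0,0,-0.012,1],
])

```text
t: 14.85
eef_pos: [0.6134, 0.1651, 0.2096]
eef_rot: [0.242, 0.97, 0.0, 0.0]
wrist_force: [1.5, 0.1, 1.8]
opening: 0.0255
grasp_force: 30.0
```

>>> servo_tool([
  [0,0,0,0,0,-0.004,1],
  [0,0,0,0,0,-0.008,1],
  [0,0,0,0,0,-0.012,1],
  [0,0,0,0,0,-0.016,1],
  [0,0,0,0,0,-0.016,1],
  [0,0,0,0,0,-0.016,1],
  [0,0,0,0,0,-0.016,1],
])

```text
t: 15.55
eef_pos: [0.6134, 0.165, 0.2057]
eef_rot: [0.242, 0.97, 0.0, 0.0]
wrist_force: [1.6, -0.4, 5.1]
opening: 0.0258
grasp_force: 30.0
```

>>> servo_tool([
  [0,0,0,0,0,-0.003,1],
  [0,0,0,0,0,-0.006,1],
  [0,0,0,0,0,-0.009,1],
  [0,0,0,0,0,-0.012,1],
  [0,0,0,0,0,-0.012,1],
  [0,0,0,0,0,-0.012,1],
])

```text
t: 16.15
eef_pos: [0.6136, 0.165, 0.2029]
eef_rot: [0.242, 0.97, 0.0, 0.0]
wrist_force: [1.0, 0.2, 7.8]
opening: 0.0261
grasp_force: 30.0
```

>>> servo_tool([
  [0,0,0,0,0,-0.003,1],
  [0,0,0,0,0,-0.006,1],
  [0,0,0,0,0,-0.008,1],
  [0,0,0,0,0,-0.008,1],
  [0,0,0,0,0,-0.008,1],
  [0,0,0,0,0,-0.008,1],
])

```text
t: 16.75
eef_pos: [0.6137, 0.165, 0.2011]
eef_rot: [0.242, 0.97, 0.0, 0.0]
wrist_force: [-0.0, -1.5, 9.3]
opening: 0.0257
grasp_force: 30.0
```

Run:
```python
from m import *
F=[]
for i in range(4):
    a=snap('scene','s6');e=arm.sense();F.append(e['wrist_force']);
print(np.mean(F,0),e['eef_pos'],e['moment'],e['grasp_force'],e['opening'])
x,y=proj(a,e['eef_pos']).astype(int)
cv2.imwrite('pics/s6c.png',cv2.resize(a['frame'][y-40:y+70,x-85:x+65,::-1],(750,550),interpolation=cv2.INTER_CUBIC))
```

```text
[ 0.82853455 -0.91089585  8.92712419] [0.61369473 0.16497658 0.20109933] [-0.14616033 -0.15188045 -0.01425412] 30.001174807548523 0.025949636832900184
```

View pics/s6c.png

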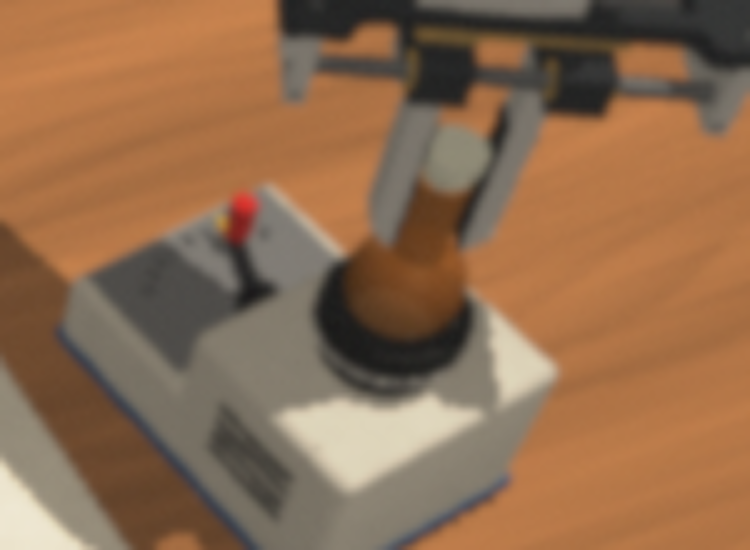

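The bulb sits in the ring at crop (400,290), upright and pressed about 8.6 mm; the lever is on the mark at (240,215). One millimetre more, then hand in.

>>> servo_tool([
  [0,0,0,0,0,-0.002,1],
  [0,0,0,0,0,-0.004,1],
  [0,0,0,0,0,-0.004,1],
  [0,0,0,0,0,-0.004,1],
  [0,0,0,0,0,-0.004,1],
  [0,0,0,0,0,-0.004,1],
  [0,0,0,0,0,-0.004,1],
])

```text
t: 17.65
eef_pos: [0.6137, 0.165, 0.2002]
eef_rot: [0.242, 0.97, 0.0, 0.0]
wrist_force: [1.2, -0.3, 10.4]
opening: 0.0262
grasp_force: 30.0
```

```bash
python3 -c "
from h import *
e=arm.sense();print(e['wrist_force'],e['eef_pos'],e['grasp_force'])
if 7.5<e['wrist_force'][2]<20: print(arm.close_job())"
```

```text
[ 1.2134011  -0.25833317 10.38177313] [0.61372158 0.16502662 0.20015621] 30.00131607055664
the job is handed in; nothing more can be done
None
```

The job is handed in, with no verdict returned: the lever is on the yellow mark, and the amber flask sits upright in the ring, still held by its stopper and pressed to nearly the full 10 mm (wrist force 10.4 N).

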